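Fetch the desoldering pump from the cupboard door and hold it ready over the board

ROBOT

A 6-joint arm with a two-finger parallel gripper is mounted at the origin on the work surface. World frame = base frame: x ahead of the robot, y to its left, z up, the work surface at z = 0. Lengths are in m, angles in degrees, forces in N, time in s.
With the tool pointing down it reaches from about 0.25 to 0.725 m from the base axis. Payload 9.7 kg.
Tool frame: the origin (TCP) lies at the very end of the fingers, on their centre line; the grasp point (between the pads) lies 19 mm behind it; x points along the fingers, y is the direction in which the jaws open and shut, and the axes are right-handed (so a half turn about x gives the same grasp; the last joint's range is limited). The gripper opens to 85 mm and grips with 20 to 120 N. Pads are 22 mm wide; open, the fingers measure 114 mm over their backs; the gripper's body (76 mm by 85 mm) begins 54 mm behind the grasp point. The pads swing forward as they close: fully open they stand 13 mm farther back than shut.
Start: joints at [-77.006, 4.979, 10.078, 95.1, 0, 90], TCP at [0.124, -0.536, 0.231] pointing down, gripper open.
Joint ranges: [-179.16, 179.16], [-48.56, 103.87], [-65.8, 70.77], [-126.05, 130.52], [-82.76, 87.17], [-180, 180]. Speed limits (degrees/s): [127.2, 127.2, 147.25, 180, 180, 180].

INTERFACE

Orientations are given as [roll, pitch, yaw] about the fixed x, y, z axes, in that order (R = Rz(yaw) Ry(pitch) Rx(roll)).
In Python, from workcell import get_obs, cams, bot gives the robot as it stands.
- The arm moves only by the tool apply_moves, never from a script. Its argument "rows" is a list that holds one entry, the list of rows, each a list of 7 numbers: the shift along the tool's x, y, z in mm, then the turn, a rotation vector about the tool's x, y, z in rad, then the opening, from 0 (shut) to 1 (fully open). A call has 1 to 20 rows; each row is the pose to reach, as a shift and turn from the pose measured when the call began, along the tool's axes at that moment; what a row does not reach only later rows make up. A row lasts 1/10 s, in which the tool goes at most 50 mm and 8.59 degrees, less where a joint would pass 70% of its speed; a pose out of reach is approached as far as the arm can. A call with a gripper value outside its range is refused whole. The fingers move at their own pace and stop on an object; "newtons" is the grip in N (left out, the last holds). Time passes only in rows, so rows that repeat a pose let the fingers close. It gives the time, the measured TCP pose, the force and the opening at its end, in the units of the state.
- get_obs(): the state, without advancing time (a new reading comes with each control period).
- cams.camera(name): name is "side" or "top" or "wrist"; returns a dict with "pixels" (480x640x3 uint8, red, green, blue), "range_z" (480x640 float32, m along the optical axis (not along the pixel's ray), 0 where there is no reading), "fx", "fy", "cx", "cy" (pixels), "D" ([k1, k2, p1, p2, k3] as OpenCV has them; the pictures are not rectified), "eye" and "attitude" of the camera in the world. Camera axes: x right, y up, looking along -z (the intrinsics and any distortion apply to the point x, -y, -z); pixel columns grow to the right and rows downward; lengths in m; the calibration is good to about 2 mm. A picture is of the moment at which its call begins.
- bot.job_done(): hands the job in, once; it reports no verdict.
Trained networks look in a picture, given as the dict that the camera call returned (one of the last four; its "shot" number tells which), for a name from the list of things; names that differ only in an ending like _2 or _b are one class to them, and where a whole thing is asked for, a point or a joint stands for the part that bears it (a point fixed in the world has none). Each returns a list of dicts, best first, with "confidence" (0 to 1); they miss things now and then, are a little off and sometimes report something else, mostly with a low value. They report only what shows in the picture. A call takes as long as a camera call. They do not tell look-alikes from the thing itself.
- cams.find_in(label, picture): "at" ([x, y, z] in m, in world coordinates, good to about 4 mm: the middle of the surface that is visible of it).
The state is a dict: "time": time; "q": joint angles; "qd": joint speeds; "joint_efforts": joint torques, N m; "ee_pos": TCP position; "tcp_rot": TCP orientation; "wrist_force": force on the tool from outside, world axes, zero at the start; "torque": the same for the moment, N m; "opening": finger opening in m.
Only numpy, scipy, OpenCV 4.12 (cv2) and the standard library are available. Lean on these libraries where they do the work, as an engineer would, in place of code of your own. Each camera call takes 0.05 s, during which the arm holds its last target.

TASK

Swing the cupboard door wide open by its handle and leave it open; draw the desoldering pump (the metal tube with a nozzle at its lower end and a plunger on top) up out of the tool block on the inside of the door. Carry it to the circuit board in its holder and finish while still holding it there: slanted at about 45 degrees, nozzle downward, the nozzle over the middle of the board and a few centimetres above it without touching it. Leave the other two tools standing in the block, and do not push the other things on the bench about.

Things in the scene. Friction and masses are not known exactly. Their poses are not given: they have to be found in the camera images.
- cupboard: Grey steel bench cupboard, fixed, 160 deep (x) x 260 wide (y) x 250 mm high, with a roof. Origin: centre of its underside, on the bench. Its own x points from front to back: the closed door covers the front face at x = -80 mm, the side toward the robot.
- door (a joint): Angle of the cupboard door in rad: 0 closed (as at the start), grows as it opens toward the robot, stop at 1.9. The hinge is upright, at the door's edge on the cupboard's +y side. The panel is 258 wide, 14 thick, its top edge 244 mm above the bench. It moves freely with slight friction (about 0.12 N m) and stays where it is left; no latch.
- door_hinge (a point): Point on the upright hinge axis, where the door's inner face meets its hinge edge, 205 mm above the bench. Its frame turns with the door: x is normal to the door, from the outer face to the inner face; y runs from the door's free edge to the hinge edge; z up.
- door_handle (a point): Point on the centre line of the door handle, 205 mm above the bench. The handle is an upright round steel bar, 12 mm diameter, from 128 to 223 mm above the bench, its centre line 36 mm in front of the door's outer face and 235 mm from the hinge edge, on two short stand-offs (10 mm diameter, at heights 140 and 205 mm). It can be pinched from above with one finger on either side of it along the door. Frame as door_hinge.
- block_mid (a point): Centre of the top face of the black tool block on the door's inner face, 133 mm above the bench, on the axis of the middle hole; frame as door_hinge. The block is 190 long along the door, stands 68 mm out from the inner face and is 90 mm high, with three blind round holes in a row along the door, 25 mm diameter, 78 deep, 62 mm apart, the hole axes 45 mm from the door's inner face. With the door shut it lies inside, under the roof.
- pump: Desoldering pump, loose, 180 mm long, about 70 g, standing nozzle down in one of the three holes (which one changes). Origin: the nozzle's end; its z runs along its axis to the plunger. White nozzle cone from 0 to 28 mm, bare aluminium barrel of 22 mm diameter from 28 to 165 mm, then a thin rod and a black plunger button of 16 mm diameter to 180 mm. It has about 1.5 mm of play all round in its hole, its foot 55 mm above the bench, so 78 mm of it is inside.
- pump_tip (a point): The end of the pump's nozzle (same point as the pump's origin).
- pump_grip (a point): Point on the axis of the pump's barrel, 150 mm from the nozzle's end, a good place to grip.
- board: Circuit board in its holder, fixed: base plate 130 (x) x 150 (y) x 10 mm, two aluminium posts 65 mm high at y = +58 and -58 mm, and between them the level dark green board, 90 (x) x 112 (y) x 4 mm, its top 60 mm above the bench, with small components up to 12 mm high. Origin: centre of the underside, on the bench.
- board_mid (a point): Middle of the board's top face; z up.
- driver: Screwdriver standing in another hole of the block, black handle of 22 mm diameter down, thin steel blade up, 178 mm long. Origin: lower end; z up its axis. Stays in the block.
- flux_pen: White plastic flux pen with a grey tapered cap, 22 mm diameter, 138 mm long, standing in the remaining hole. Origin: lower end; z up its axis. Stays in the block.
- meter: Black multimeter lying on the bench, 165 (x) x 85 (y) x 34 mm with a dial on top. Origin: centre of the underside. Bystander.
- spool: Spool of solder standing on end, 60 mm diameter, 44 mm high. Origin: centre of the underside. Bystander.
- tweezers: Steel tweezers lying flat, 130 mm long (x), 7 mm high. Origin: centre of the underside. Bystander.
- drill_block: Flat wooden block with four holes, 80 x 80 x 18 mm. Origin: centre of the underside. Bystander.
- calculator: Black pocket calculator lying flat, 130 (x) x 75 (y) x 16 mm. Origin: centre of the underside. Bystander.
Not all that is in view belongs to the job. Leave any blue look-alike of the board alone.

How it is judged (in metres and radians):
On the way, in this order (a step that is already met when the one before it is completed fails the run):
1. the cupboard door is swung wide open (about 70 degrees or more) (value of joint door above 1.2 rad), for 0.2 s.
2. the pump is drawn up out of the block, nozzle clear of it, in the fingers (height (world z) of pump_tip above 0.145 m and contact force between the fingers and pump above 1 N and value of joint door above 1 rad), for 0.1 s.
At the end, for the whole second after the job is handed in: Fingers hold the pump still, nothing else touches it; axis tilted 0.5 to 1.1 rad from vertical, nozzle downward, its end within 45 mm horizontally of the board middle and 12 to 140 mm above it. Door open beyond 1.0 rad; screwdriver and flux pen still standing in the block (value of joint door above 1 rad and angle between pump's own z axis and vertical between 0.5 and 1.1 rad and horizontal distance between pump_tip and board_mid below 0.045 m and z of pump_tip in the frame of board_mid between 0.012 and 0.14 m and contact force between the fingers and pump above 1 N and contact force between pump and board below 0.2 N and contact force between pump and cupboard below 0.2 N and linear speed of pump below 0.06 m/s and height (world z) of each of driver, flux_pen below 0.085 m and angle between each of driver, flux_pen's own z axis and vertical below 0.3 rad); the arm keeps its last pose, push and grip.
It fails at once if the pump strikes or rests on the board or its holder (contact force between pump and board above 1 N).
It fails at once if the screwdriver is lifted out of the block or tipped over (height (world z) of driver above 0.085 m or angle between driver's own z axis and vertical above 0.3 rad).
It fails at once if the flux pen is lifted out of the block or tipped over (height (world z) of flux_pen above 0.085 m or angle between flux_pen's own z axis and vertical above 0.3 rad).
It fails at once if a bystander on the bench is pushed about (more than 30 mm) (distance of any of meter, spool, tweezers, calculator, drill_block from where it was at the start of the episode above 0.03 m).
It also fails if it takes over 56 s, if anything falls off the work surface, if the arm or the gripper's body presses on something with over 40 N, if the wrist force passes 120 N, or if a joint passes its speed limit or range.

## Working session

There is one attempt and no reset: what is moved stays moved. The work goes in short steps, Python scripts to look and compute and a tool call to move; the robot and the scene stay as the last step left them, time stands still between calls to the robot, and variables do not carry over. Pictures are saved under pics/ and viewed, and the job is handed in when it is done.

Besides the shell and the picture viewer there is one more tool, called after ">>>" by a JSON object that holds its "name" and its "arguments", one argument or row to a line. apply_moves: Moves the arm, as the interface text tells. Its arguments: {"type":"object","properties":{"rows":{"type":"array"},"newtons":{"type":"number"}},"required":["rows"]}

```bash
ls; mkdir -p pics; cat > h.py <<'E'
import numpy as np, cv2
from workcell import get_obs, cams, bot
from scipy.spatial.transform import Rotation as R
def save(p,name): cv2.imwrite('pics/'+name+'.png', cv2.cvtColor(p['pixels'],cv2.COLOR_RGB2BGR))
E
python3 - <<'E'
from h import *
print(get_obs())
for n in ['side','top']:
    p=cams.camera(n); save(p,n+'0')
    print(n,{k:v for k,v in p.items() if k not in('pixels','range_z')})
    for l in ['cupboard','door_handle','board','meter','spool','tweezers','drill_block','calculator','pump','door_hinge']:
        for d in cams.find_in(l,p): print(l,d)
E
```

```text
pics
{'time': 0.0, 'q': array([-7.70083306e+01,  5.01080788e+00,  1.00338104e+01,  9.50983501e+01,
        1.03194310e-03,  8.99981765e+01]), 'qd': array([ 0.05470605,  0.06306198, -0.02729722,  0.01660133, -0.12999354,
       -0.03555727]), 'joint_efforts': array([ 6.36426394e-04, -5.20394433e+01,  4.64797246e+01,  1.63968903e-02,
        1.12684402e-04, -7.55894717e-06]), 'ee_pos': array([ 0.12359966, -0.53570148,  0.2305801 ]), 'tcp_rot': array([-90.78648391,  89.92464536, 102.2070083 ]), 'wrist_force': array([-0.49855994,  0.21319552,  0.29217168]), 'torque': array([-0.00785459,  0.03188827,  0.03741982]), 'opening': 0.08560461214047674}
side {'fx': 462.40168812357604, 'fy': 462.40168812357604, 'cx': 319.7431675331004, 'cy': 239.84659544185288, 'D': array([-0.07884572,  0.        ,  0.        ,  0.        ,  0.        ]), 'eye': array([0.60797407, 0.30917645, 1.17227951]), 'attitude': array([ 17.36234698,  -0.27908646, 168.86878876]), 'shot': 1}
cupboard {'at': [0.696, 0.135, 0.2503], 'confidence': 0.67}
door_handle {'at': [0.6197, 0.1188, 0.2422], 'confidence': 0.7}
board {'at':
[... 891 characters left out ...]
88.80090641]), 'shot': 2}
cupboard {'at': [0.6717, 0.12, 0.2521], 'confidence': 0.69}
door_handle {'at': [0.6119, 0.129, 0.1766], 'confidence': 0.88}
board {'at': [0.288, -0.4913, 0.0628], 'confidence': 0.87}
board {'at': [0.5351, -0.3059, 0.0586], 'confidence': 0.77}
meter {'at': [0.7538, -0.2527, 0.0341], 'confidence': 0.7}
spool {'at': [0.3563, -0.1409, 0.046], 'confidence': 0.59}
spool {'at': [0.6087, 0.1272, 0.1797], 'confidence': 0.15}
tweezers {'at': [0.28, -0.3053, 0.0074], 'confidence': 0.79}
drill_block {'at': [0.6822, -0.4447, 0.0182], 'confidence': 0.58}
calculator {'at': [0.6157, 0.1234, 0.1759], 'confidence': 0.48}
door_hinge {'at': [0.6096, 0.1259, 0.1752], 'confidence': 0.71}
```

View pics/side0.png

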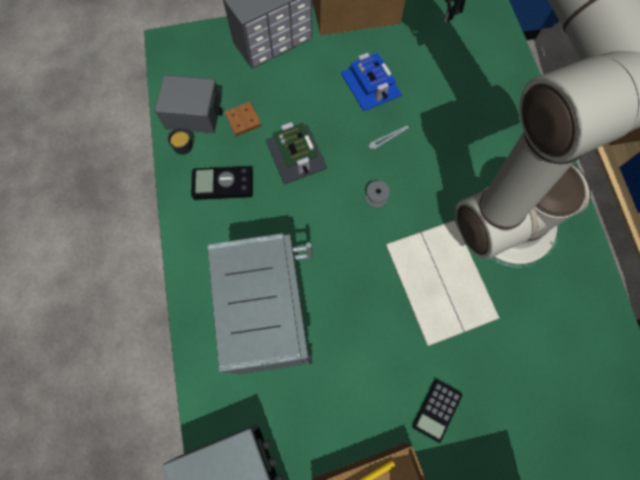

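View pics/top0.png

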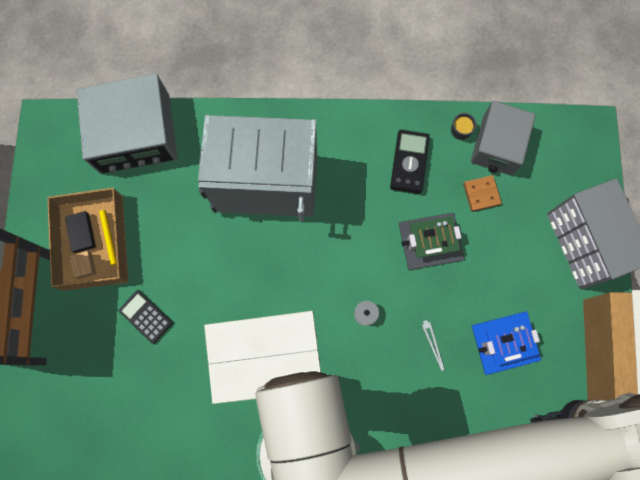

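Two boards: the green one at top (433,241) / side (297,150) and a blue look-alike at top (507,343). The green one fits "dark green". I'll measure the cupboard, handle and board from depth.

```bash
cat >> h.py <<'E'
def cloud(p):
    K=np.array([[p['fx'],0,p['cx']],[0,p['fy'],p['cy']],[0,0,1]])
    v,u=np.mgrid[0:480,0:640]
    uv=np.stack([u,v],-1).reshape(-1,1,2).astype(np.float64)
    n=cv2.undistortPoints(uv,K,p['D']).reshape(480,640,2)
    d=p['range_z'].astype(float)
    P=np.stack([n[...,0]*d,-n[...,1]*d,-d],-1)
    W=P@R.from_euler('xyz',p['attitude'],degrees=True).as_matrix().T+p['eye']
    W[d<=0]=np.nan
    return W
def crop(p,name,u0,u1,v0,v1,s):
    im=cv2.cvtColor(p['pixels'][v0:v1,u0:u1],cv2.COLOR_RGB2BGR)
    cv2.imwrite('pics/'+name+'.png',cv2.resize(im,None,fx=s,fy=s,interpolation=cv2.INTER_CUBIC))
E
python3 - <<'E'
from h import *
for n in ['side','top']:
    p=cams.camera(n); W=cloud(p)
    x,y,z=W[...,0],W[...,1],W[...,2]
    m=(z>0.24)&(z<0.262)&(x>0.5)&(x<0.85)&(y>-0.05)&(y<0.32)
    print(n,'roof',m.sum(),np.nanmedian(z[m]),cv2.minAreaRect(W[m][:,:2].astype(np.float32)), cv2.boxPoints(cv2.minAreaRect(W[m][:,:2].astype(np.float32))).round(4).tolist())
    m=(z>0.19)&(z<0.235)&(x>0.5)&(x<0.63)&(y>-0.08)&(y<0.1)
    print('handle-ish',m.sum()); q=W[m]; print(q[q[:,0].argsort()][:25].round(4).tolist())
    m=(z>0.052)&(z<0.066)&(abs(x-.54)<.1)&(abs(y+.3)<.1)
    r=cv2.minAreaRect(W[m][:,:2].astype(np.float32)); print('board',m.sum(),r,np.median(W[m],axis=0))
    m=(z>0.004)&(z<0.016)&(abs(x-.54)<.12)&(abs(y+.3)<.12)
    r=cv2.minAreaRect(W[m][:,:2].astype(np.float32)); print('base',m.sum(),r,cv2.boxPoints(r).round(3).tolist())
    if n=='side':
        crop(p,'board_side',240,340,100,200,6); crop(p,'handle_side',200,330,220,380,4)
E
```

```text
side roof 10898 0.24906258476323495 ((0.6995803117752075, 0.12435581535100937), (0.26268213987350464, 0.1735953837633133), 87.72808074951172) [[0.6075999736785889, -0.0034000000450760126], [0.7810999751091003, -0.010300000198185444], [0.7914999723434448, 0.25220000743865967], [0.6180999875068665, 0.2590000033378601]]
handle-ish 118
[[0.568, 0.0218, 0.223], [0.5685, 0.0242, 0.2235], [0.5689, 0.0267, 0.2246], [0.5693, 0.0286, 0.2238], [0.5693, 0.028, 0.2142], [0.5695, 0.0286, 0.2086], [0.5696, 0.0186, 0.2211], [0.5697, 0.0286, 0.201], [0.5697, 0.0279, 0.1907], [0.5701, 0.0211, 0.222], [0.5705, 0.0236, 0.2229], [0.5709, 0.0254, 0.2215], [0.5714, 0.0278, 0.2223], [0.5717, 0.0294, 0.2204], [0.5717, 0.0286, 0.2101], [0.5718, 0.0185, 0.2222], [0.5719, 0.0292, 0.2046], [0.572, 0.0284, 0.1939], [0.5721, 0.0202, 0.2204], [0.5728, 0.0243, 0.2268], [0.573, 0.0251, 0.222], [0.5735, 0.0275, 0.2226], [0.5738, 0.0291, 0.2208], [0.5739, 0.0179, 0.2214], [0.5739, 0.0287, 0.2119]]
board 1254 ((0.5493820905685425, -0.3036966025829315), (0.09068768471479416, 0.14855855703353882), 11.0897855758667) [ 0.55
[... 1044 characters left out ...]
5662, 0.0217, 0.1961], [0.5666, 0.0211, 0.2135], [0.5667, 0.023, 0.2223], [0.5667, 0.0253, 0.2221], [0.567, 0.0273, 0.23], [0.567, 0.03, 0.2205], [0.5675, 0.0278, 0.2186], [0.5676, 0.0216, 0.2002], [0.5686, 0.0299, 0.2234], [0.5687, 0.0253, 0.2232]]
board 1474 ((0.5455849766731262, -0.3028813302516937), (0.09176020324230194, 0.14226539433002472), 12.018718719482422) [ 0.54575154 -0.30835139  0.05953997]
base 1457 ((0.5399131178855896, -0.3003341257572174), (0.23906800150871277, 0.23943635821342468), 89.99846649169922) [[0.41999998688697815, -0.41999998688697815], [0.6600000262260437, -0.41999998688697815], [0.6600000262260437, -0.1809999942779541], [0.41999998688697815, -0.1809999942779541]]
```

```bash
python3 -c "
import cv2,numpy as np
a=cv2.imread('pics/board_side.png');b=cv2.imread('pics/handle_side.png')
b=cv2.resize(b,(int(b.shape[1]*590/b.shape[0]),590));a=cv2.resize(a,(310,310))
c=np.zeros((590,800,3),np.uint8);c[:,:b.shape[1]]=b;c[:310,b.shape[1]:b.shape[1]+310]=a;cv2.imwrite('pics/crop1.png',c)"
```

```text
(no output)
```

View pics/crop1.png

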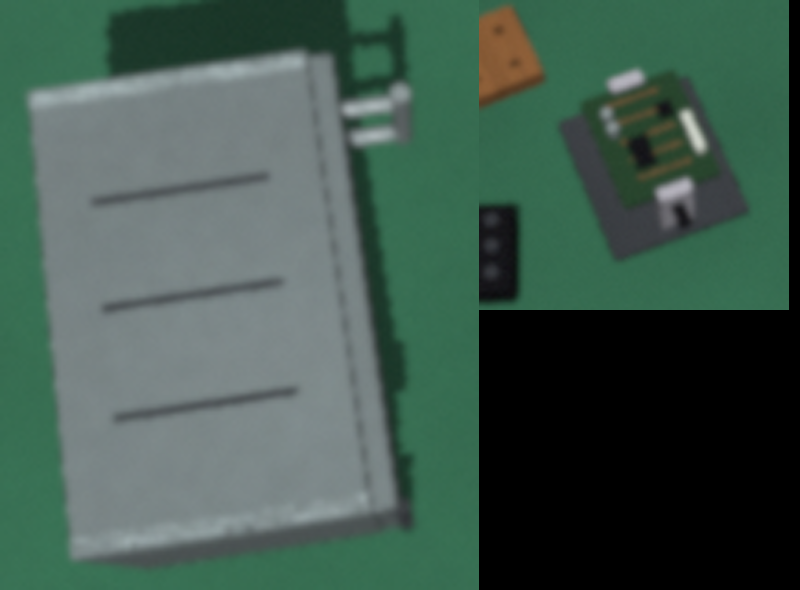

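```bash
cat >> h.py <<'E'
def pose():
    o=get_obs(); return np.array(o['ee_pos']),R.from_euler('xyz',o['tcp_rot'],degrees=True)
def rel(p,Rt,p0=None,R0=None):
    if p0 is None: p0,R0=pose()
    return np.r_[(R0.inv().apply(np.array(p)-p0))*1000,(R0.inv()*Rt).as_rotvec()]
def down(yaw): # tool x down, tool y at world heading yaw(deg)
    a=np.radians(yaw); y=np.array([np.cos(a),np.sin(a),0]); x=np.array([0,0,-1.]); return R.from_matrix(np.stack([x,y,np.cross(x,y)],1))
E
python3 - <<'E'
from h import *
np.set_printoptions(precision=3,suppress=True)
p,r=pose(); print(p); print(r.as_matrix())
for yaw in (87.7,-92.3): print(rel([.571,.025,.31],down(yaw)))
E
```

```text
[ 0.124 -0.536  0.231]
[[-0.     0.225 -0.974]
 [-0.    -0.974 -0.225]
 [-1.     0.     0.   ]]
[ -78.746 -445.99  -562.013   -2.875    0.       0.   ]
[ -78.746 -445.99  -562.013    0.267    0.      -0.   ]
```

>>> {"name": "apply_moves", "arguments": {
  "rows": [
    [[-80,0,0,0.15,0,0,1],[-80,-60,-80,0.3,0,0,1],[-80,-120,-160,0.3,0,0,1]]
  ]
}}

```text
time: 1.5
ee_pos: [0.1864, -0.4621, 0.3023]
tcp_rot: [118.2, 89.9, -66.5]
wrist_force: [1.5, 0.0, 0.0]
opening: 0.0852
```

```bash
python3 - <<'E'
from h import *
np.set_printoptions(precision=3,suppress=True)
o=get_obs(); print(o['q'],o['ee_pos'],o['time']); p,r=pose(); print(r.as_matrix()[:,1], np.degrees(np.arctan2(r.as_matrix()[1,1],r.as_matrix()[0,1])))
for yaw in (87.7,-92.3): print(rel([.571,.025,.31],down(yaw)))
E
```

```text
[-68.037  -0.035  12.917 102.821   0.004 116.61 ] [ 0.186 -0.462  0.302] 1.5
[-0.081 -0.997  0.002] -94.64710832222072
[  -8.407 -516.615 -343.924    3.101   -0.003    0.002]
[  -8.407 -516.615 -343.924   -0.041   -0.001   -0.002]
```

>>> {"name": "apply_moves", "arguments": {
  "rows": [
    [[0,-30,-20,-0.14,0,0,1],[0,-70,-50,-0.28,0,0,1],[0,-110,-75,-0.42,0,0,1],[0,-150,-100,-0.56,0,0,1],[0,-190,-125,-0.7,0,0,1],[0,-230,-150,-0.84,0,0,1],[0,-270,-180,-0.98,0,0,1],[0,-300,-200,-1.12,0,0,1],[0,-330,-220,-1.26,0,0,1],[0,-360,-240,-1.4,0,0,1],[0,-380,-255,-1.54,0,0,1],[0,-400,-270,-1.68,0,0,1],[0,-420,-280,-1.82,0,0,1],[0,-435,-290,-1.96,0,0,1],[0,-450,-300,-2.1,0,0,1],[0,-460,-310,-2.24,0,0,1],[0,-470,-315,-2.38,0,0,1],[0,-480,-320,-2.52,0,0,1]]
  ]
}}

```text
time: 3.3
ee_pos: [0.5446, -0.0091, 0.3015]
tcp_rot: [-30.9, 89.9, -70.8]
wrist_force: [0.5, 0.6, 0.5]
opening: 0.0855
```

```bash
python3 - <<'E'
from h import *
np.set_printoptions(precision=3,suppress=True)
o=get_obs(); print(o['q'],o['ee_pos'],o['time'])
print(rel([.571,.025,.31],down(87.7)))
E
```

```text
[ -0.89    6.476  19.649 103.128  -0.123  39.028] [ 0.545 -0.009  0.301] 3.3
[-8.555 43.087 -1.571 -0.657  0.002  0.002]
```

>>> {"name": "apply_moves", "arguments": {
  "rows": [
    [[-5,15,0,-0.14,0,0,1],[-8,30,-1,-0.28,0,0,1],[-8,43,-1,-0.42,0,0,1],[-8,43,-1,-0.56,0,0,1],[-8,43,-1,-0.657,0,0,1],[-8,43,-1,-0.657,0,0,1],[-8,43,-1,-0.657,0,0,1],[-8,43,-1,-0.657,0,0,1]]
  ]
}}

```text
time: 4.1
ee_pos: [0.5713, 0.0245, 0.3095]
tcp_rot: [-66.5, 89.9, -69.0]
wrist_force: [-0.7, 1.0, 0.2]
opening: 0.0852
```

```bash
python3 - <<'E'
from h import *
np.set_printoptions(precision=3,suppress=True)
o=get_obs(); print(o['q'],o['ee_pos'],o['time'])
print(rel([.571,.025,.31],down(87.7)))
p=cams.camera('wrist'); save(p,'w1'); print(p['eye'],p['attitude'])
for d in cams.find_in('door_handle',p): print(d)
W=cloud(p); z=W[...,2]; x=W[...,0];y=W[...,1]
m=(z>0.19)&(z<0.232)&(x<0.60)&(x>.54)&(abs(y-.025)<.04)
q=W[m]; print(m.sum())
if m.sum(): 
  t=q[q[:,2]>0.216]; print('top',len(t),t.mean(0),t.min(0),t.max(0))
  vv,uu=np.where(m); print(uu.min(),uu.max(),vv.min(),vv.max())
E
```

```text
[  2.519  10.803  25.456 104.61   -0.125   4.93 ] [0.571 0.025 0.31 ] 4.1
[-0.488  0.477 -0.346 -0.002  0.001  0.002]
[0.496 0.029 0.452] [-17.065   0.166  87.557]
{'at': [0.6079, 0.1222, 0.1943], 'confidence': 0.93}
913
top 316 [0.569 0.026 0.222] [0.564 0.02  0.216] [0.576 0.032 0.225]
313 331 224 283
```

View pics/w1.png

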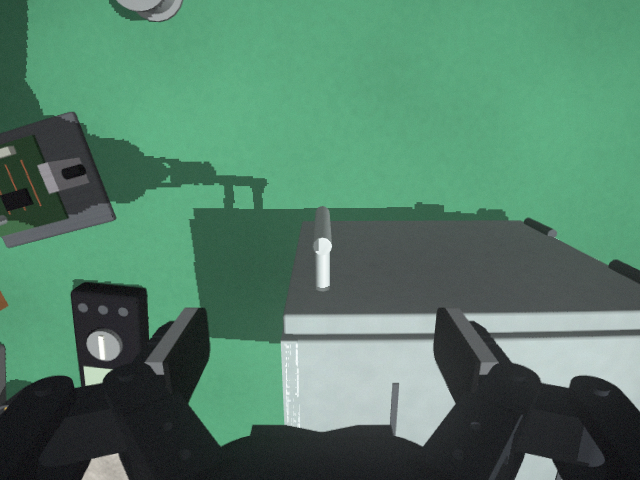

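The wrist image shows the handle's top at pixel (322,242), midway between the pads and measured at (0.570, 0.026, 0.222), which agrees with the fitted door. I'll descend and pinch it.

>>> {"name": "apply_moves", "arguments": {
  "rows": [
    [[30,1,0,0,0,0,1],[60,1,0,0,0,0,1],[85,1,0,0,0,0,1],[105,1,0,0,0,0,1],[113,1,0,0,0,0,1],[113,1,0,0,0,0,1],[113,1,0,0,0,0,0.6],[113,1,0,0,0,0,0.3],[113,1,0,0,0,0,0.05],[113,1,0,0,0,0,0],[113,1,0,0,0,0,0],[113,1,0,0,0,0,0],[113,1,0,0,0,0,0],[113,1,0,0,0,0,0],[113,1,0,0,0,0,0],[113,1,0,0,0,0,0]]
  ],
  "newtons": 40
}}

```text
time: 5.8
ee_pos: [0.5715, 0.0247, 0.1969]
tcp_rot: [-64.5, 89.8, -66.9]
wrist_force: [-1.2, -5.8, 3.8]
opening: 0.0103
```

```bash
python3 - <<'E'
from h import *
np.set_printoptions(precision=1,suppress=True)
o=get_obs(); print(o['ee_pos'],o['opening'],o['wrist_force'],o['time'])
p0,R0=pose()
H=np.array([.630,.2585]); r0=p0[:2]-H; print(r0)
for t in range(0,92,4):
    a=np.radians(-t); M=np.array([[np.cos(a),-np.sin(a)],[np.sin(a),np.cos(a)]])
    q=H+M@r0
    v=rel([*q,p0[2]],R.from_euler('z',-t,degrees=True)*R0,p0,R0); print(t,v[:3].round(1),v[3:].round(3),q.round(3))
E
```

```text
[0.6 0.  0.2] 0.010257913367395241 [-1.2 -5.8  3.8] 5.8
[-0.1 -0.2]
0 [ 0. -0.  0.] [ 0. -0.  0.] [0.6 0. ]
4 [ -0.    4.  -16.3] [ 0.1  0.  -0. ] [0.6 0. ]
8 [ -0.1   9.1 -32.4] [ 0.1  0.  -0. ] [0.5 0. ]
12 [ -0.1  15.3 -48. ] [ 0.2  0.  -0. ] [0.5 0. ]
16 [ -0.2  22.6 -63.2] [ 0.3  0.  -0. ] [0.5 0.1]
20 [ -0.2  30.9 -77.8] [ 0.3  0.  -0. ] [0.5 0.1]
24 [ -0.3  40.2 -91.8] [ 0.4  0.  -0. ] [0.5 0.1]
28 [  -0.3   50.5 -105.1] [ 0.5  0.  -0. ] [0.5 0.1]
32 [  -0.4   61.7 -117.7] [ 0.6  0.  -0. ] [0.5 0.1]
36 [  -0.4   73.7 -129.4] [ 0.6  0.  -0. ] [0.4 0.1]
40 [  -0.5   86.5 -140.3] [ 0.7  0.  -0. ] [0.4 0.1]
44 [  -0.5  100.1 -150.3] [ 0.8  0.  -0. ] [0.4 0.1]
48 [  -0.6  114.3 -159.3] [ 0.8  0.  -0. ] [0.4 0.1]
52 [  -0.6  129.1 -167.3] [ 0.9  0.  -0. ] [0.4 0.2]
56 [  -0.7  144.4 -174.2] [ 1.  0. -0.] [0.4 0.2]
60 [  -0.7  160.2 -180.1] [ 1.  0. -0.] [0.4 0.2]
64 [  -0.8  176.3 -184.8] [ 1.1  0.  -0. ] [0.4 0.2]
68 [  -0.9  192.8 -188.4] [ 1.2  0.  -0. ] [0.4 0.2]
72 [  -0.9  209.4 -190.8] [ 1.3  0.  -0. ] [0.4 0.2]
76 [  -1.   226.2 -192.1] [ 1.3  0.  -0. ] [0.4 0.3]
80 [  -1.   243.  -192.2] [ 1.4  0.  -0. ] [0.4 0.3]
84 [  -1.1  259.8 -191.1] [ 1.5  0.  -0. ] [0.4 0.3]
88 [  -1.1  276.5 -188.9] [ 1.5  0.  -0. ] [0.4 0.3]
```

>>> {"name": "apply_moves", "arguments": {
  "rows": [
    [[0,2,-8,0.035,0,0,0],[0,4,-16,0.07,0,0,0],[0,9,-32,0.14,0,0,0],[0,15,-48,0.21,0,0,0],[0,22.5,-63,0.28,0,0,0],[0,31,-78,0.35,0,0,0],[0,40,-92,0.42,0,0,0],[0,50.5,-105,0.49,0,0,0],[0,61.5,-117.5,0.56,0,0,0],[0,73.5,-129.5,0.63,0,0,0],[0,86.5,-140.5,0.7,0,0,0],[0,86.5,-140.5,0.7,0,0,0]]
  ],
  "newtons": 40
}}

```text
time: 7.0
ee_pos: [0.4338, 0.1182, 0.1969]
tcp_rot: [-10.0, 89.9, -52.5]
wrist_force: [-2.2, -2.1, 3.8]
opening: 0.0108
```

```bash
python3 - <<'E'
from h import *
np.set_printoptions(precision=4,suppress=True)
o=get_obs(); print(o['ee_pos'],o['opening'],o['wrist_force'],o['torque'],o['time'],o['q'])
p=cams.camera('top'); save(p,'t2')
p0,R0=pose()
H=np.array([.630,.2585]); r0=p0[:2]-H; print(np.linalg.norm(r0))
for t in range(0,53,4):
    a=np.radians(-t); M=np.array([[np.cos(a),-np.sin(a)],[np.sin(a),np.cos(a)]])
    q=H+M@r0
    v=rel([*q,.197],R.from_euler('z',-t,degrees=True)*R0,p0,R0); print(t,v[:3].round(1),v[3:].round(3),q.round(3))
E
```

```text
[0.4338 0.1182 0.1969] 0.010763480256368965 [-2.1898 -2.1492  3.7757] [-0.2577  0.4542 -0.0575] 7.0 [15.3258 -9.3511 -7.629  91.6674 -0.1341 57.8106]
0.24118490631603845
0 [-0.1 -0.   0. ] [0. 0. 0.] [0.434 0.118]
4 [ -0.2   4.  -16.3] [ 0.07  0.   -0.  ] [0.425 0.132]
8 [ -0.2   9.2 -32.4] [ 0.14  0.   -0.  ] [0.417 0.146]
12 [ -0.3  15.5 -48. ] [ 0.209  0.    -0.001] [0.409 0.161]
16 [ -0.3  22.8 -63.1] [ 0.279  0.    -0.001] [0.403 0.177]
20 [ -0.4  31.2 -77.7] [ 0.349  0.    -0.001] [0.398 0.193]
24 [ -0.4  40.6 -91.7] [ 0.419  0.    -0.001] [0.394 0.209]
28 [  -0.5   50.9 -105. ] [ 0.489  0.    -0.001] [0.391 0.226]
32 [  -0.5   62.2 -117.5] [ 0.559  0.    -0.002] [0.389 0.243]
36 [  -0.6   74.3 -129.2] [ 0.628  0.001 -0.002] [0.389 0.259]
40 [  -0.6   87.1 -140.1] [ 0.698  0.001 -0.002] [0.389 0.276]
44 [  -0.6  100.7 -150. ] [ 0.768  0.001 -0.002] [0.391 0.293]
48 [  -0.7  115.  -159. ] [ 0.838  0.001 -0.003] [0.394 0.31 ]
52 [  -0.7  129.8 -166.9] [ 0.908  0.001 -0.003] [0.398 0.326]
```

View pics/t2.png

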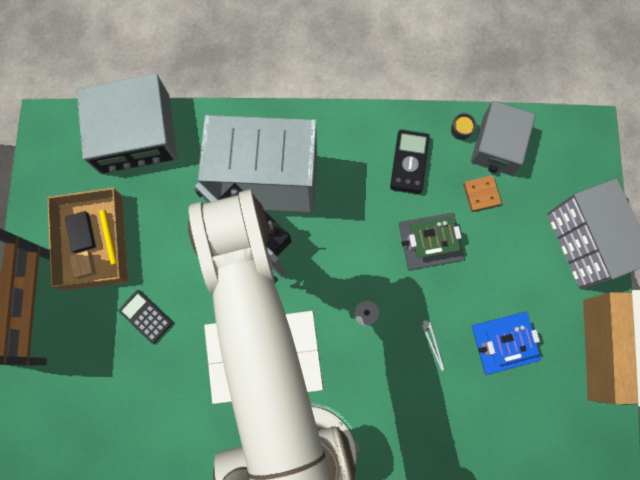

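The arm hides most of the view, but the door panel follows, visible at (240,190). Continuing to about 88°.

>>> {"name": "apply_moves", "arguments": {
  "rows": [
    [[0,4,-16,0.07,0,0,0],[0,9,-32.5,0.14,0,0,0],[0,15.5,-48,0.21,0,0,0],[0,23,-63,0.28,0,0,0],[0,31,-77.5,0.35,0,0,0],[0,40.5,-91.5,0.42,0,0,0],[0,51,-105,0.49,0,0,0],[0,62,-117.5,0.56,0,0,0],[0,74.5,-129,0.63,0,0,0],[0,87,-140,0.7,0,0,0],[0,100.5,-150,0.77,0,0,0],[0,115,-159,0.84,0,0,0],[0,115,-159,0.84,0,0,0],[0,115,-159,0.84,0,0,0],[0,115,-159,0.84,0,0,0.3],[0,115,-159,0.84,0,0,0.5],[0,115,-159,0.84,0,0,0.5]]
  ],
  "newtons": 40
}}

```text
time: 8.75
ee_pos: [0.3945, 0.3094, 0.1959]
tcp_rot: [21.7, 89.8, -68.7]
wrist_force: [-0.1, -0.4, 0.1]
opening: 0.0426
```

```bash
python3 - <<'E'
from h import *
o=get_obs(); print(o['ee_pos'],o['opening'],o['wrist_force'],o['torque'],o['time'],o['q'])
E
```

```text
[0.39445666 0.30936813 0.19590479] 0.04263637399832758 [-0.14329866 -0.36693059  0.08022846] [-0.02127899 -0.07661275 -0.00239932] 8.75 [ 38.20707287  -2.23210662  -1.20189406  91.08398387  -0.17653513
 128.6708421 ]
```

>>> {"name": "apply_moves", "arguments": {
  "rows": [
    [[-40,0,0,0,0,0,0.5],[-80,0,0,0,0,0,0.5],[-120,0,0,0,0,0,0.5],[-150,0,40,0,0,0,0.5],[-150,0,90,0,0,0,0.5],[-150,0,140,0,0,0,0.5],[-150,0,190,0,0,0,0.5],[-150,0,190,0,0,0,0.5]]
  ]
}}

```text
time: 9.55
ee_pos: [0.3925, 0.1152, 0.3473]
tcp_rot: [37.4, 89.7, -53.4]
wrist_force: [-0.0, 1.3, 0.3]
opening: 0.0427
```

```bash
python3 - <<'E'
from h import *
np.set_printoptions(precision=4,suppress=True)
print(get_obs()['ee_pos'],get_obs()['q'])
for n in ['side','top','wrist']:
    p=cams.camera(n); save(p,n+'3')
    np.savez('pics/'+n+'3.npz',W=cloud(p),im=p['pixels'])
    for l in ['pump','driver','flux_pen','block_mid','door_handle']:
        for d in cams.find_in(l,p): print(n,l,d)
E
```

```text
[0.3925 0.1152 0.3473] [ 16.5293  -9.6754   9.2543 108.8404  -0.2443 107.3163]
side pump {'at': [0.5099, 0.2159, 0.2263], 'confidence': 0.46}
side driver {'at': [0.4398, 0.2193, 0.1625], 'confidence': 0.7}
side flux_pen {'at': [0.5042, 0.2503, 0.1318], 'confidence': 0.7}
side flux_pen {'at': [0.5698, 0.214, 0.1857], 'confidence': 0.59}
side block_mid {'at': [0.5043, 0.251, 0.1331], 'confidence': 0.72}
side door_handle {'at': [0.5016, 0.2508, 0.1337], 'confidence': 0.86}
top driver {'at': [0.2833, -0.3095, 0.0072], 'confidence': 0.63}
top driver {'at': [0.5338, -0.3052, 0.0638], 'confidence': 0.42}
top block_mid {'at': [0.6073, 0.2601, 0.2266], 'confidence': 0.71}
top door_handle {'at': [0.6085, 0.2649, 0.2282], 'confidence': 0.75}
top door_handle {'at': [0.6802, -0.4429, 0.0183], 'confidence': 0.54}
wrist pump {'at': [0.4987, 0.2126, 0.2118], 'confidence': 0.94}
wrist pump {'at': [0.4858, 0.257, 0.1327], 'confidence': 0.55}
wrist driver {'at': [0.4421, 0.2139, 0.1683], 'confidence': 0.58}
wrist flux_pen {'at': [0.6, -0.2784, 0.0149], 'confidence': 0.66}
wrist flux_pen {'at': [0.5603, 0.2115, 0.1773], 'confidence': 0.65}
wrist block_mid {'at': [0.4843, 0.2601, 0.1327], 'confidence': 0.96}
wrist door_handle {'at': [0.4894, 0.2615, 0.1297], 'confidence': 0.66}
```

View pics/side3.png

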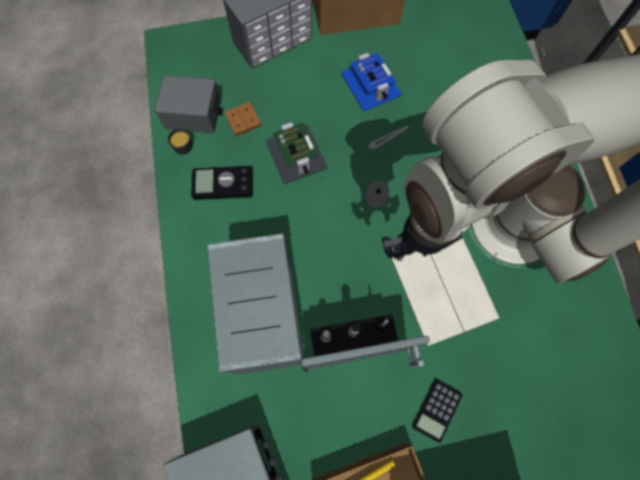

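View pics/wrist3.png

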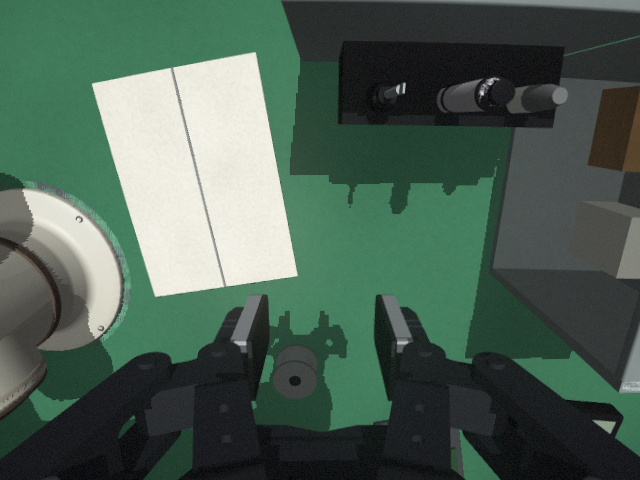

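The wrist picture shows three tools in the block: left (388,95), a black handle with a thin steel blade, is the screwdriver. Middle (475,95), a metal barrel with a black button, is the pump. Right (540,98), a grey tapered cap, is the flux pen. One enlarged crop and a fit of the barrel axis next.

```bash
python3 - <<'E'
from h import *
np.set_printoptions(precision=4,suppress=True)
d=np.load('pics/wrist3.npz'); W=d['W']; im=d['im']
cv2.imwrite('pics/crop3.png',cv2.resize(cv2.cvtColor(im[30:140,330:580],cv2.COLOR_RGB2BGR),None,fx=3,fy=3,interpolation=cv2.INTER_CUBIC))
for n in ['wrist','side']:
    W=np.load(f'pics/{n}3.npz')['W']
    x,y,z=W[...,0],W[...,1],W[...,2]
    m=(z>.10)&(z<.260)&(x>.38)&(x<.62)&(y>.15)&(y<.30)
    mp=m&(abs(x-.503)<.022)&(y<.235)
    for a,b in [(.14,.155),(.155,.175),(.175,.195),(.195,.215),(.215,.222),(.222,.24)]:
        q=W[mp&(z>a)&(z<b)]
        if len(q)>3: print(n,a,len(q),q.min(0),q.max(0),q.mean(0))
    mt=m&(z>.128)&(z<.138); q=W[mt].astype(np.float32); r=cv2.minAreaRect(q[:,:2]); print('blocktop',r,cv2.boxPoints(r).round(4).tolist(),np.median(q[:,2]))
    md=m&(z>.236)&(z<.25)&(y>.22); q=W[md].astype(np.float32)
    if len(q)>10: r=cv2.minAreaRect(q[:,:2]); print('doortop',r,cv2.boxPoints(r).round(4).tolist())
E
```

```text
wrist 0.14 164 [0.494  0.2034 0.1401] [0.5062 0.2261 0.1549] [0.4971 0.2143 0.147 ]
wrist 0.155 229 [0.4943 0.2032 0.1552] [0.5056 0.2251 0.1748] [0.4973 0.2133 0.1653]
wrist 0.175 273 [0.4947 0.2033 0.175 ] [0.5061 0.2249 0.1948] [0.4975 0.2129 0.1852]
wrist 0.195 296 [0.4942 0.2032 0.195 ] [0.506  0.2248 0.2147] [0.4973 0.2132 0.2044]
wrist 0.215 567 [0.4939 0.2034 0.2152] [0.5146 0.2255 0.2218] [0.5012 0.2136 0.2198]
wrist 0.222 583 [0.4978 0.2067 0.222 ] [0.5135 0.2227 0.2371] [0.505  0.2142 0.2346]Traceback (most recent call last):
  File "<stdin>", line 13, in <module>
cv2.error: OpenCV(4.12.0) /io/opencv/modules/imgproc/src/convhull.cpp:143: error: (-215:Assertion failed) total >= 0 && (depth == CV_32F || depth == CV_32S) in function 'convexHull'
```

View pics/crop3.png

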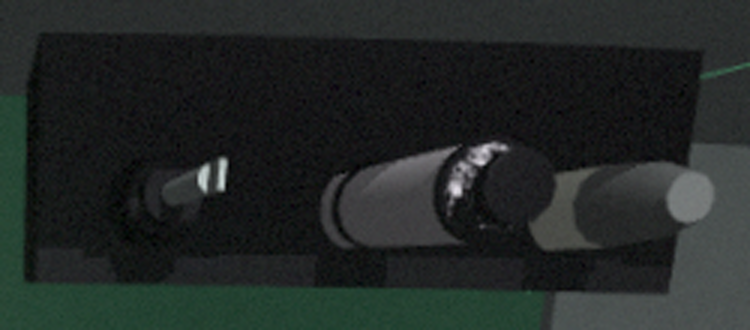

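Confirmed: the pump is the middle tool. Its axis is at about (0.505, 0.214) and its top at 0.235, as it should be. Working out the approach.

```bash
python3 - <<'E'
from h import *
np.set_printoptions(precision=3,suppress=True)
print(rel([.505,.214,.33],down(0))); print(rel([.505,.214,.187],down(0)))
E
```

```text
[ 16.387 111.484 -95.126  -0.008   0.003  -0.001]
[159.386 111.299 -95.547  -0.008   0.003  -0.001]
```

>>> {"name": "apply_moves", "arguments": {
  "rows": [
    [[0,35,-30,-0.008,0.003,-0.001,0.5],[0,75,-62,-0.008,0.003,-0.001,0.5],[10,105,-88,-0.008,0.003,-0.001,0.5],[16,111.5,-95,-0.008,0.003,-0.001,0.5],[16,111.5,-95,-0.008,0.003,-0.001,0.5],[16,111.5,-95,-0.008,0.003,-0.001,0.5]]
  ]
}}

```text
time: 11.05
ee_pos: [0.5044, 0.2134, 0.3308]
tcp_rot: [-15.7, 90.0, -105.7]
wrist_force: [-0.3, 0.3, 1.2]
opening: 0.0427
```

```bash
python3 - <<'E'
from h import *
np.set_printoptions(precision=4,suppress=True)
print(get_obs()['ee_pos'],get_obs()['q'])
p=cams.camera('wrist'); save(p,'w4'); W=cloud(p); x,y,z=W[...,0],W[...,1],W[...,2]
m=(z>.1)&(z<.25)&(abs(x-.505)<.022)&(abs(y-.214)<.024)
for a,b in [(.15,.17),(.17,.195),(.195,.215),(.215,.222),(.230,.24)]:
    q=W[m&(z>a)&(z<b)]
    if len(q)>3: print(a,len(q),q.min(0),q.max(0))
print(rel([.505,.214,.187],down(0)))
E
```

```text
[0.5044 0.2134 0.3308] [ 22.9328   8.4181  25.2148 106.8036  -0.0087 112.9393]
0.15 125 [0.4951 0.2146 0.1501] [0.517  0.2257 0.17  ]
0.17 190 [0.4951 0.2144 0.1702] [0.5169 0.2256 0.1947]
0.195 172 [0.4953 0.215  0.1952] [0.5165 0.2254 0.2142]
0.215 422 [0.4952 0.2059 0.216 ] [0.517  0.2257 0.2219]
0.23 474 [0.4982 0.2067 0.2303] [0.5138 0.2223 0.2372]
[144.437    0.5381  -0.7998  -0.0004  -0.0003  -0.0011]
```

View pics/w4.png

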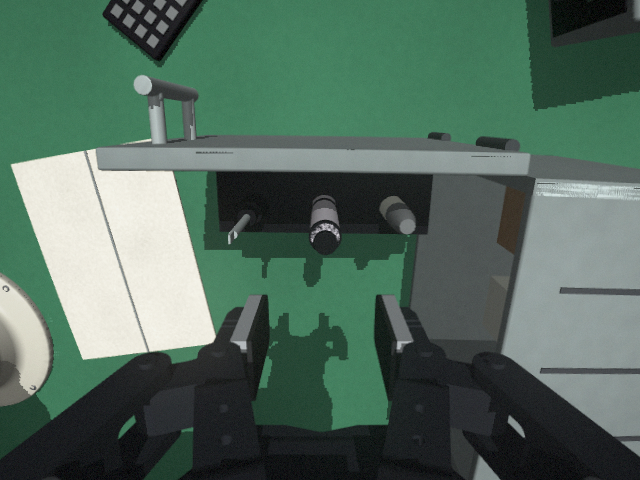

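The pump's button is at (325,237), centred between the pads, axis (0.506, 0.2145). Descend and grip, then lift in the same direction.

>>> {"name": "apply_moves", "arguments": {
  "rows": [
    [[35,1,-1,0,0,0,0.5],[70,1,-1,0,0,0,0.5],[100,1,-1,0,0,0,0.5],[125,1,-1,0,0,0,0.5],[140,1,-1,0,0,0,0.5],[144,1,-1,0,0,0,0.5],[144,1,-1,0,0,0,0.5],[144,1,-1,0,0,0,0.35],[144,1,-1,0,0,0,0.25],[144,1,-1,0,0,0,0.15],[144,1,-1,0,0,0,0.1],[144,1,-1,0,0,0,0.1],[144,1,-1,0,0,0,0.1],[144,1,-1,0,0,0,0.1]]
  ],
  "newtons": 50
}}

```text
time: 12.5
ee_pos: [0.506, 0.2145, 0.1892]
tcp_rot: [110.5, 89.8, 20.5]
wrist_force: [-0.4, -0.8, 6.1]
opening: 0.0204
```

```bash
python3 - <<'E'
from h import *
o=get_obs(); print(o)
E
```

```text
{'time': 12.5, 'q': array([ 2.29743088e+01,  4.01165943e+00,  4.37498324e+00,  9.01491333e+01,
       -9.19930780e-03,  1.12996857e+02]), 'qd': array([-0.02130338,  0.10286024,  0.08726074, -0.06563036, -0.01370649,
       -0.02065903]), 'joint_efforts': array([-1.46036493e-02, -4.82926333e+01,  4.42807639e+01, -3.94137176e-01,
       -1.01768022e-02, -1.06505333e-04]), 'ee_pos': array([0.50598259, 0.21445946, 0.18916275]), 'tcp_rot': array([110.53757287,  89.785612  ,  20.51500781]), 'wrist_force': array([-0.43427604, -0.83864728,  6.14733382]), 'torque': array([-0.08693726,  0.22001302,  0.02818703]), 'opening': 0.020415016985504318}
```

>>> {"name": "apply_moves", "arguments": {
  "rows": [
    [[-10,0,0,0,0,0,0.1],[-20,0,0,0,0,0,0.1],[-35,0,0,0,0,0,0.1],[-50,0,0,0,0,0,0.1],[-65,0,0,0,0,0,0.1],[-80,0,0,0,0,0,0.1],[-95,0,0,0,0,0,0.1],[-110,0,0,0,0,0,0.1],[-125,0,0,0,0,0,0.1],[-140,0,0,0,0,0,0.1],[-155,0,0,0,0,0,0.1],[-165,0,0,0,0,0,0.1],[-170,0,0,0,0,0,0.1],[-170,0,0,0,0,0,0.1],[-170,0,0,0,0,0,0.1]]
  ],
  "newtons": 60
}}

```text
time: 14.0
ee_pos: [0.5054, 0.2142, 0.3589]
tcp_rot: [110.3, 89.8, 20.3]
wrist_force: [-0.2, -0.2, -0.6]
opening: 0.0205
```

```bash
python3 - <<'E'
from h import *
np.set_printoptions(precision=3,suppress=True)
o=get_obs(); print(o['ee_pos'],o['opening'],o['q'],o['time'])
p=cams.camera('wrist'); save(p,'w5')
for l in ['pump','driver','flux_pen']: print(l,cams.find_in(l,p))
p=cams.camera('side'); save(p,'s5')
for l in ['pump','driver','flux_pen']: print(l,cams.find_in(l,p))
E
```

```text
[0.505 0.214 0.359] 0.020452375503849363 [ 22.974  10.118  30.514 110.2    -0.009 112.996] 14.0
pump [{'at': [0.5052, 0.2221, 0.3834], 'confidence': 0.78}]
driver [{'at': [0.4473, 0.2147, 0.1666], 'confidence': 0.94}]
flux_pen [{'at': [0.5647, 0.2183, 0.18], 'confidence': 0.87}]
pump []
driver []
flux_pen [{'at': [0.5717, 0.2094, 0.1853], 'confidence': 0.57}, {'at': [0.7646, -0.2472, 0.037], 'confidence': 0.35}]
```

View pics/w5.png

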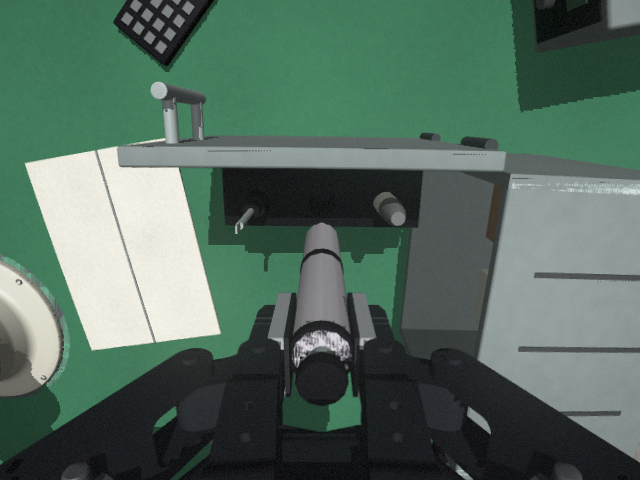

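The pump is held straight, barrel at (322,290), nozzle out of the block. The screwdriver (245,220) and flux pen (390,208) are still standing. Planning the carry: swing about the base, then tilt.

```bash
cat > plan.py <<'E'
from h import *
np.set_printoptions(precision=3,suppress=True)
p0,R0=pose()
import sys
if sys.argv[1]=='swing':
    r=np.hypot(*p0[:2]); a0=np.degrees(np.arctan2(p0[1],p0[0]))
    for k in range(1,14):
        a=-4*k; rr=r-min(k,5)*.01; t=np.radians(a0+a)
        v=rel([rr*np.cos(t),rr*np.sin(t),.36],R.from_euler('z',a,degrees=True)*R0,p0,R0)
        print(k,v[:3].round(0),v[3:].round(2),(rr*np.cos(t)).round(3),(rr*np.sin(t)).round(3))
else:
    tip=np.array([.5475,-.3035,.130]); phi=np.arctan2(tip[1],tip[0]); a0=np.arctan2(p0[1],p0[0])
    tan=np.array([-np.sin(phi),np.cos(phi),0]); 
    dn=np.degrees(phi-a0); Rb=down(np.degrees(phi)-22.97)
    N=14; dd=R0.as_matrix()[:,0]; ang0=0
    tip0=p0+.134*dd
    for k in range(1,N+1):
        s=k/N; Rt=R.from_rotvec(-np.radians(45)*s*tan)*Rb
        via=tip0*(1-s)+tip*s
        via[2]+=.03*np.sin(np.pi*s)
        P=via-.134*Rt.as_matrix()[:,0]
        v=rel(P,Rt,p0,R0); print(k,v[:3].round(0),v[3:].round(3),P.round(3),via.round(3))
E
python3 plan.py swing
```

```text
1 [-1.  4. 39.] [ 0.07 -0.    0.  ] 0.51 0.175
2 [-1.  6. 78.] [ 0.14 -0.    0.  ] 0.511 0.137
3 [ -1.   4. 115.] [ 0.21 -0.    0.  ] 0.509 0.099
4 [ -1.  -0. 152.] [ 0.28 -0.    0.  ] 0.505 0.062
5 [ -1.  -7. 188.] [ 0.35 -0.    0.  ] 0.498 0.026
6 [ -1.  -6. 223.] [ 0.42 -0.    0.  ] 0.499 -0.009
7 [ -1.  -8. 258.] [ 0.49 -0.    0.  ] 0.497 -0.044
8 [ -1. -13. 292.] [ 0.56 -0.    0.  ] 0.493 -0.078
9 [ -1. -19. 327.] [ 0.63 -0.    0.  ] 0.486 -0.112
10 [ -2. -28. 360.] [ 0.7 -0.   0. ] 0.477 -0.146
11 [ -2. -40. 393.] [ 0.77 -0.    0.  ] 0.466 -0.179
12 [ -2. -53. 425.] [ 0.84 -0.    0.  ] 0.452 -0.211
13 [ -2. -69. 456.] [ 0.91 -0.    0.  ] 0.436 -0.242
```

>>> {"name": "apply_moves", "arguments": {
  "rows": [
    [[-1,2,20,0.035,0,0,0.1],[-1,4,39,0.07,0,0,0.1],[-1,6,78,0.14,0,0,0.1],[-1,4,115,0.21,0,0,0.1],[-1,0,152,0.28,0,0,0.1],[-1,-5,188,0.35,0,0,0.1],[-1,-6,223,0.42,0,0,0.1],[-1,-8,258,0.49,0,0,0.1],[-1,-13,292,0.56,0,0,0.1],[-1,-19,327,0.63,0,0,0.1],[-1,-28,360,0.7,0,0,0.1],[-1,-40,393,0.77,0,0,0.1],[-2,-53,425,0.84,0,0,0.1],[-2,-62,442,0.88,0,0,0.1],[-2,-69,456,0.91,0,0,0.1],[-2,-69,456,0.91,0,0,0.1]]
  ],
  "newtons": 60
}}

```text
time: 16.0
ee_pos: [0.4354, -0.2431, 0.3602]
tcp_rot: [160.9, 89.8, 18.6]
wrist_force: [0.3, 0.6, -0.7]
opening: 0.0205
```

```bash
python3 plan.py tilt; python3 -c "
from h import *
o=get_obs();print(o['ee_pos'],o['q'],o['opening'])"
```

```text
1 [ 0.  2. -1.] [-0.006  0.019  0.051] [ 0.437 -0.244  0.36 ] [ 0.444 -0.247  0.226]
2 [ 2.  3. -2.] [-0.006  0.041  0.102] [ 0.439 -0.244  0.359] [ 0.452 -0.252  0.225]
3 [ 4.  4. -3.] [-0.006  0.063  0.154] [ 0.44  -0.245  0.356] [ 0.46  -0.256  0.224]
4 [ 7.  6. -3.] [-0.006  0.085  0.205] [ 0.442 -0.246  0.353] [ 0.468 -0.26   0.222]
5 [13.  8. -4.] [-0.007  0.107  0.257] [ 0.443 -0.247  0.348] [ 0.476 -0.265  0.219]
6 [20.  9. -5.] [-0.007  0.129  0.308] [ 0.445 -0.247  0.341] [ 0.484 -0.269  0.214]
7 [28. 11. -6.] [-0.007  0.151  0.36 ] [ 0.447 -0.248  0.332] [ 0.492 -0.273  0.208]
8 [39. 13. -7.] [-0.007  0.173  0.412] [ 0.449 -0.249  0.321] [ 0.5   -0.278  0.2  ]
9 [52. 15. -8.] [-0.007  0.195  0.463] [ 0.451 -0.25   0.309] [ 0.508 -0.282  0.191]
10 [66. 18. -9.] [-0.007  0.218  0.515] [ 0.453 -0.252  0.294] [ 0.516 -0.286  0.181]
11 [ 82.  20. -10.] [-0.007  0.24   0.566] [ 0.456 -0.253  0.279] [ 0.524 -0.291  0.169]
12 [ 99.  23. -11.] [-0.007  0.262  0.618] [ 0.458 -0.254  0.262] [ 0.532 -0.295  0.157]
13 [117.  26. -12.] [-0.007  0.284  0.669] [ 0.461 -0.256  0.243] [ 0.54  -0.299  0.144]
14 [136.  29. -14.] [-0.007  0.306  0.721] [ 0.465 -0.258  0.225] [ 0.548 -0.304  0.13 ]
[ 0.43535954 -0.24310117  0.36020811] [-29.25739593   2.99095732  22.82413118 109.70843347   0.1378086
 113.06997967] 0.020450188341246858
```

>>> {"name": "apply_moves", "arguments": {
  "rows": [
    [[0,2,-1,-0.006,0.02,0.05,0.1],[2,3,-2,-0.006,0.04,0.1,0.1],[4,4,-3,-0.006,0.063,0.154,0.1],[7,6,-3,-0.006,0.085,0.205,0.1],[13,8,-4,-0.007,0.107,0.257,0.1],[20,9,-5,-0.007,0.129,0.308,0.1],[28,11,-6,-0.007,0.151,0.36,0.1],[39,13,-7,-0.007,0.173,0.412,0.1],[52,15,-8,-0.007,0.195,0.463,0.1],[66,18,-9,-0.007,0.218,0.515,0.1],[82,20,-10,-0.007,0.24,0.566,0.1],[99,23,-11,-0.007,0.262,0.618,0.1],[117,26,-12,-0.007,0.284,0.669,0.1],[130,28,-13,-0.007,0.3,0.7,0.1],[136,29,-14,-0.007,0.306,0.721,0.1],[136,29,-14,-0.007,0.306,0.721,0.1],[136,29,-14,-0.007,0.306,0.721,0.1],[136,29,-14,-0.007,0.306,0.721,0.1]]
  ],
  "newtons": 60
}}

```text
time: 17.8
ee_pos: [0.465, -0.2573, 0.2254]
tcp_rot: [113.0, 45.0, -28.9]
wrist_force: [0.1, -0.3, 0.2]
opening: 0.0206
```

```bash
python3 - <<'E'
from h import *
np.set_printoptions(precision=4,suppress=True)
o=get_obs(); print(o['ee_pos'],o['opening'],o['time'],o['wrist_force']); p0,R0=pose(); d=R0.as_matrix()[:,0]; print('tip pred',p0+.134*d,'tilt',np.arccos(-d[2]))
for n in ['side','top','wrist']:
    p=cams.camera(n); save(p,n+'6'); W=cloud(p); 
    for l in ['pump','pump_tip','board','driver','flux_pen']: print(n,l,cams.find_in(l,p)[:2])
    q=W.reshape(-1,3); q=q[np.isfinite(q).all(1)]
    s=(q-p0)@d; rad=np.linalg.norm((q-p0)-s[:,None]*d,axis=1)
    m=(rad<.02)&(s>.02)&(s<.15)
    if m.sum()>20:
        print(n,m.sum(),'max s',np.sort(s[m])[-5:])
        for a,b in [(.02,.06),(.06,.1),(.1,.125),(.125,.15)]:
            k=m&(s>a)&(s<b)
            if k.sum()>3: print(a,q[k].mean(0),'lateral',(q[k]-p0-s[k][:,None]*d).mean(0))
E
```

```text
[ 0.465  -0.2573  0.2254] 0.020605679732048316 17.8 [ 0.1298 -0.2741  0.1541]
tip pred [ 0.548  -0.3031  0.1308] tilt 0.7861843355083449
side pump [{'at': [0.4897, -0.2667, 0.2137], 'confidence': 0.56}]
side pump_tip [{'at': [0.4904, -0.2598, 0.209], 'confidence': 0.79}]
side board [{'at': [0.2979, -0.505, 0.0616], 'confidence': 0.81}, {'at': [0.5555, -0.2874, 0.0565], 'confidence': 0.78}]
side driver []
side flux_pen [{'at': [0.573, 0.2137, 0.1861], 'confidence': 0.59}, {'at': [0.5562, -0.2887, 0.0604], 'confidence': 0.49}]
side 250 max s [0.131  0.1319 0.132  0.1343 0.1356]
0.02 [ 0.497  -0.2675  0.2019] lateral [0.0073 0.0035 0.0047]
0.06 [ 0.5223 -0.2811  0.1737] lateral [0.0077 0.0037 0.0049]
0.1 [ 0.5395 -0.2907  0.1514] lateral [0.0064 0.0041 0.0036]
0.125 [ 0.5497 -0.3003  0.1354] lateral [0.0037 0.0018 0.0023]
top pump [{'at': [0.5025, -0.2759, 0.1986], 'confidence': 0.63}]
top pump_tip [{'at': [0.4989, -0.2774, 0.199], 'confidence': 0.59}]
top board [{'at': [0.2863, -0.4894, 0.0632], 'confidence': 0.71}, {'at': [0.5441, -0.3166, 0.0586], 'confidence': 0.65}]
top driver []
t
[... 213 characters left out ...]
 lateral [ 0.0043 -0.0007  0.0041]
0.1 [ 0.5369 -0.2958  0.1512] lateral [ 0.0037 -0.0008  0.0036]
0.125 [ 0.546  -0.3003  0.1346] lateral [0.0011 0.0012 0.0004]
wrist pump [{'at': [0.456, -0.2471, 0.2426], 'confidence': 0.74}]
wrist pump_tip [{'at': [0.454, -0.2422, 0.244], 'confidence': 0.6}]
wrist board [{'at': [0.5272, -0.2786, 0.06], 'confidence': 0.64}]
wrist driver []
wrist flux_pen []
wrist 1759 max s [0.1056 0.1309 0.1317 0.1329 0.1338]
0.02 [ 0.4933 -0.2636  0.1998] lateral [0.0049 0.0065 0.0011]
0.06 [ 0.5185 -0.2777  0.1711] lateral [0.0049 0.0065 0.0012]
0.1 [ 0.5335 -0.2863  0.1545] lateral [0.0051 0.006  0.0015]
0.125 [ 0.5485 -0.2994  0.1318] lateral [ 0.0015  0.0031 -0.0002]
```

View pics/side6.png

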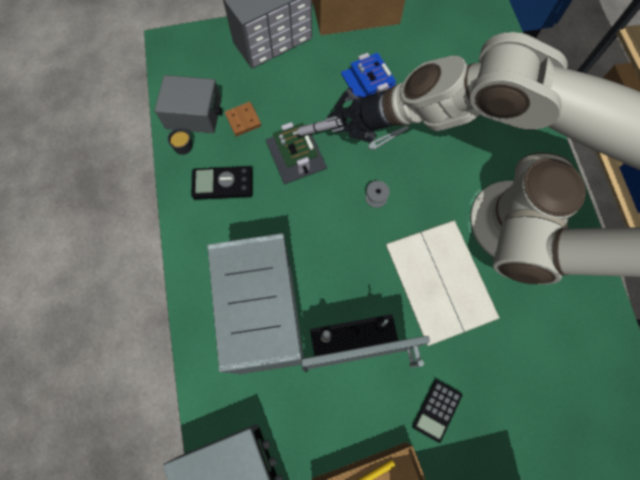

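View pics/wrist6.png

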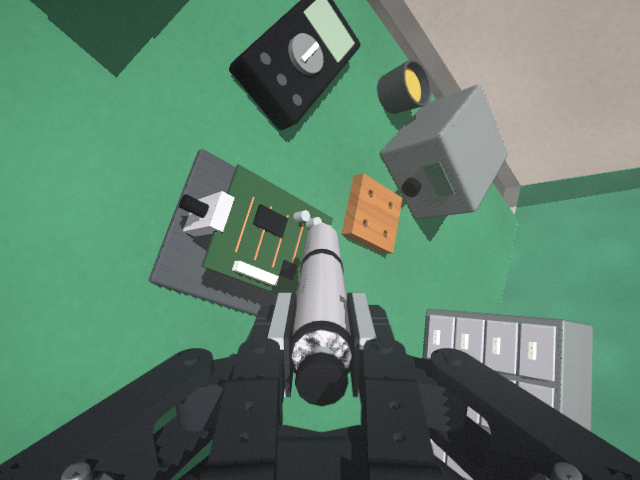

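The side picture shows the slanted pump with its nozzle over the green board near (300,132). The door is open at about 90°, with two tools still in the block at (326,337) and (386,322), and the bystanders are where they were. Measured nozzle end is about (0.548, -0.302, 0.131), 70 mm above the board middle (0.5475, -0.3035), tilt 0.79 rad. Handing in.

```bash
python3 -c "
from h import *
print(bot.job_done())"
```

```text
the job is handed in; nothing more can be done
None
```

The job is handed in at about 18 s of the 56 s allowed; the system reports no verdict. I opened the door by its handle to about 88° (1.5 rad), judged from the arm's swing and the pictures. I then drew the pump out of the middle hole and carried it to the green board, ignoring the blue look-alike.

**Last checks, all within the limits:**
- **Pump pose:** the tilt is 0.79 rad with the nozzle downward. The nozzle end is about (0.548, -0.303, 0.131), within 2 mm horizontally of the measured board middle and about 70 mm above it.
- **Grip:** the pump is held at the 60 N setting. The wrist force was close to zero, so nothing appeared to be touching it.
- **Other things:** the side picture shows the door open, two tools still upright in the block and the bystanders unmoved to the eye. I did not re-measure the bystanders.

**Checks that disagreed:** in the final side and top views the networks did not report the screwdriver. They placed `pump_tip` on the barrel and gave the partly hidden board up to 17 mm off. One top-view flux pen report landed on the cupboard roof. For the pump and board I used the depth points and the rectangle fit to the board instead. That the screwdriver is still standing rests on the side picture and a clear sighting just after the pump was lifted.

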